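# Fit the steel-cored post to the jig and hold it for clamping

### The arm

A 6-joint arm with a two-finger parallel gripper is mounted at the origin on a cart in front of the work surface, level with it; the furniture and walls round the work are solid. World frame = base frame: x ahead of the robot, y to its left, z up, the work surface at z = 0. Lengths are in mm, angles in rad, forces in N, time in s.
With the tool pointing down it reaches from about 325 to 850 mm from the base axis. Payload 15.5 kg.
Tool frame: the origin (TCP) lies midway between the tips of the shut fingers; the grasp point (between the pads) lies 19 mm behind it; z points along the fingers, y is the line along which they close (so a half turn about z gives the same grasp; the last joint's range is limited). The gripper opens to 91 mm and grips with 3 to 60 N. Pads are 32 mm wide; open, the fingers measure 118 mm over their backs; the gripper's body (76 mm by 178 mm) begins 60 mm behind the grasp point.
Start: joints at [1.05, 0.494, 1.345, -0, 1.302, -0.096], TCP at [258.151, 569.196, 213.915] pointing down, gripper open.
Joint ranges: [-2.91, 2.91], [-0.82, 2.16], [0.22, 2.67], [-1.22, 4.37], [0.12, 2.79], [-3.08, 3.08]. Speed limits (rad/s): [1.89, 1.89, 2.57, 3.01, 3.01, 3.01].

### API

Orientations are given as a rotation vector (axis times angle).
In Python, from station import manip gives the robot as it stands.
- The arm moves only by the shell command python3 -m creep 'ROWS' [FORCE]. ROWS is a JSON object of lists of equal length, an entry for each row: "delta_pos": the shift along the tool's x, y, z in units of 40 mm (1.0 is 40 mm), a list of three; "delta_rot": the turn, a rotation vector about the tool's x, y, z in units of 6 degrees (1.0 is 6 degrees), a list of three; "gripper": the opening, from -1 (shut) to 1 (fully open). A call has 1 to 8 rows; each row shifts and turns the commanded pose from where the row before left it, along the tool's axes as they then stand; what a row does not reach is not made up. A row lasts 1/10 s, in which the tool goes at most 50 mm and 8.59 degrees, less where a joint would pass 70% of its speed; a pose out of reach is approached as far as the arm can. A call is refused whole if a number of a shift passes 1 or a number of a turn 1, either way. A call with a gripper value outside its range is refused whole. The fingers move at their own pace and stop on an object; FORCE is the grip in N (left out, the last holds). Time passes only in rows, so rows that do not move let the fingers close. It gives the time, the measured TCP pose, the force, the opening and the grip force at its end, in the units of the state.
- manip.get_obs(): the state, without advancing time (a new reading comes with each control period).
- manip.read_camera(name): name is "side" or "top"; returns a dict with "image" (384x512x3 uint8, blue, green, red), "z_map" (384x512 float32, mm along the optical axis (not along the pixel's ray), 0 where there is no reading), "vertical_fov" (degrees; the focal length in pixels is half the picture's height over the tangent of half this angle, whatever the lens; pixels are square), "cx", "cy" (the principal point, pixels), "D" ([k1, k2, p1, p2, k3] as OpenCV has them; the pictures are not rectified), "T" (4x4, takes a point from camera to world coordinates). Camera axes: x right, y up, looking along -z (the intrinsics and any distortion apply to the point x, -y, -z); pixel columns grow to the right and rows downward; lengths in mm; the calibration is good to about 2 mm. A picture is of the moment at which its call begins.
- manip.job_done(): hands the job in; it is judged then, once.
The state is a dict: "time": time; "qpos": joint angles; "qd": joint speeds; "joint_torque": joint torques, N m; "ee_pos": TCP position; "ee_rot": TCP orientation; "contact_force": force on the tool from outside, world axes, zero at the start; "ft_torque": the same for the moment, N m; "finger_gap": finger opening in mm; "finger_force": force on a finger pad.
Only numpy, scipy, OpenCV 4.12 (cv2) and the standard library are available. Lean on these libraries where they do the work, as an engineer would, in place of code of your own. Each camera call takes 0.05 s, during which the arm holds its last target. There are 200 camera calls.

### The job

The small four-post jig is missing one corner post. Of the four loose white posts on the black mat only two are as long as the three already fitted, and one of those two hides a steel core: lift these two in turn well clear of the mat to feel which is the heavier, standing one back upright on the mat before taking the other, and leave the too-short and the too-long post standing where they are and the oil bottle upright. With the lighter one standing on the mat, set the foot of the heavier post fully home in the empty clamp block and finish there still gripping it, upright, so that a colleague can tighten the clamp screw; do not let go.

Things in the scene. Friction and masses are not known exactly. Their poses are not given: they have to be found in the camera images.
- post_1: loose white nylon post of the full length: cylinder 25.6 mm across, 100 mm tall, standing; origin at the centre of its foot, z up. The two full-length posts look alike; one is plain nylon, the other hides a steel core, with a little play, and either may be it. They weigh 0.08 to 0.36 kg, the cored one at least 0.15 kg more than the plain one
- post_2: loose white nylon post that is too long: same 25.6 mm across but 118 mm tall, standing; origin at the centre of its foot, z up
- post_3: loose white nylon post of the full length: cylinder 25.6 mm across, 100 mm tall, standing; origin at the centre of its foot, z up. The two full-length posts look alike; one is plain nylon, the other hides a steel core, with a little play, and either may be it. They weigh 0.08 to 0.36 kg, the cored one at least 0.15 kg more than the plain one
- post_4: loose white nylon post that is too short: same 25.6 mm across but 82 mm tall, standing; origin at the centre of its foot, z up
- mat: flat black rubber mat, 105 x 310 x 3 mm, fixed; the four loose posts stand on it, at least 70 mm apart between centres; origin at the centre of its underside, y along its length, z up; its top is at z = 3 mm. A big jig full of sleeves, fixed, 170 mm tall and some 370 mm square, stands close behind the mat; its near left corner is between the mat and the small jig
- clamp_open: empty clamp block at one corner of the jig: aluminium, 40 x 40 x 22 mm, fixed; upright bore 28.5 mm across with a 2.5 mm chamfer at its mouth, running through the block down to the base plate. Origin: centre of the block's underside = centre of the bore's floor (8 mm above the bench), z up along the bore. A post is fully home with its foot at this origin
- clamp_1: clamp block with a fitted 26 mm post: the same aluminium block as clamp_open, filled by a white post whose top is 100 mm above the block's underside; origin at the centre of the block's underside, z up
- clamp_2: clamp block with a fitted 26 mm post: the same aluminium block as clamp_open, filled by a white post whose top is 100 mm above the block's underside; origin at the centre of the block's underside, z up
- clamp_3: clamp block with a fitted 26 mm post: the same aluminium block as clamp_open, filled by a white post whose top is 100 mm above the block's underside; origin at the centre of the block's underside, z up
- jig_base: the jig's dark steel base plate, 150 x 170 x 8 mm, fixed to the bench, with two low orange rails; the four clamp blocks stand at its corners, 50 mm to either side of its centre in x and 60 mm in y, which of them is the empty one varies; origin at the centre of its underside, z up
- oil_dropper: amber oil bottle with a pointed black cap, 34 mm across and 112 mm tall, standing loose to the left of the jig; origin at the centre of its foot, z up

How it is judged:
By the outcome, as a careful person would: the job done as asked, in the order asked, and still so for the second after the job is handed in, while the arm keeps its last pose, push and grip.
It also fails if it takes over 61 s, if anything falls off the work surface, if the arm or the gripper's body presses on something with over 40 N, if the wrist force passes 120 N, or if a joint passes its speed limit or range.

## Working session

There is one attempt and no reset: what is moved stays moved. The work goes in short steps, Python scripts to look and compute and a shell command to move; the robot and the scene stay as the last step left them, time stands still between calls to the robot, and variables do not carry over. Pictures are saved under pics/ and viewed, at most 10 in all, crops included, and the job is handed in when it is done.

```bash
ls; mkdir -p pics
python3 - <<'E'
from station import manip
import cv2,numpy as np
o=manip.get_obs(); print({k:np.round(v,3) for k,v in o.items()})
for n in ("side","top"):
    c=manip.read_camera(n); cv2.imwrite(f"pics/{n}0.png",c["image"]); np.savez(f"pics/{n}0.npz",**c)
    print(n,c["vertical_fov"],c["cx"],c["cy"],c["D"],np.round(c["T"],3).tolist(),(c["z_map"]>0).mean())
E
```

```text
pics
{'time': np.float64(0.0), 'qpos': array([ 1.05 ,  0.494,  1.346, -0.   ,  1.302, -0.096]), 'qd': array([-0.002, -0.001, -0.001, -0.   ,  0.   , -0.   ]), 'joint_torque': array([ 3.0000e-03, -8.7885e+01, -3.8186e+01,  7.1000e-02,  5.4000e-02,
       -0.0000e+00]), 'ee_pos': array([257.969, 568.857, 213.33 ]), 'ee_rot': array([-6.64e-01, -3.07e+00,  2.00e-03]), 'contact_force': array([ 0.553, -0.627, -0.256]), 'ft_torque': array([ 0.004, -0.009, -0.024]), 'finger_force': np.float64(0.0), 'finger_gap': np.float64(91.401)}
side 51.27339972870383 265.1291140296823 191.26363929856984 [0.01904744 0.         0.         0.         0.        ] [[1.0, 0.022, -0.006, 498.886], [-0.019, 0.644, -0.765, -855.119], [-0.013, 0.765, 0.644, 737.638], [0.0, 0.0, 0.0, 1.0]] 0.952972412109375
top 55.52014158851849 255.55120681462623 185.22317105381353 [-0.05837157  0.          0.          0.          0.        ] [[0.02, 0.994, -0.105, 408.791], [-0.999, 0.023, 0.031, -25.092], [0.033, 0.105, 0.994, 905.318], [0.0, 0.0, 0.0, 1.0]] 0.9959920247395834
```

View pics/side0.png

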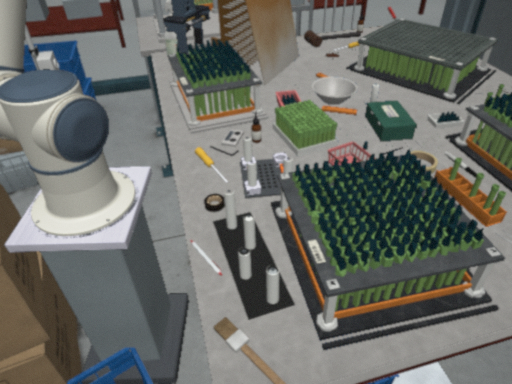

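View pics/top0.png

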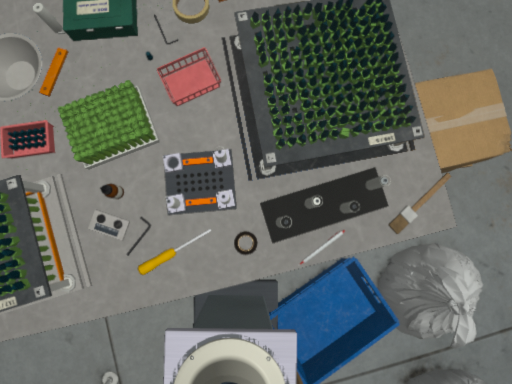

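The side view shows the four posts with tops at about (231,195), (249,218), (245,252) and (272,270), and the jig at (265,175). The top view shows posts near (285,222), (317,201), (354,207) and (374,178), and the jig at (200,180). Next I'll enlarge these areas.

Run:
```python
import cv2,numpy as np
t=cv2.imread("pics/top0.png")[140:250,155:400]; s=cv2.imread("pics/side0.png")[125:315,190:320]
cv2.imwrite("pics/t1.png",cv2.resize(t,None,fx=3.2,fy=3.2,interpolation=cv2.INTER_CUBIC))
cv2.imwrite("pics/s1.png",cv2.resize(s,None,fx=3,fy=3,interpolation=cv2.INTER_CUBIC))
```

```text
(no output)
```

View pics/t1.png

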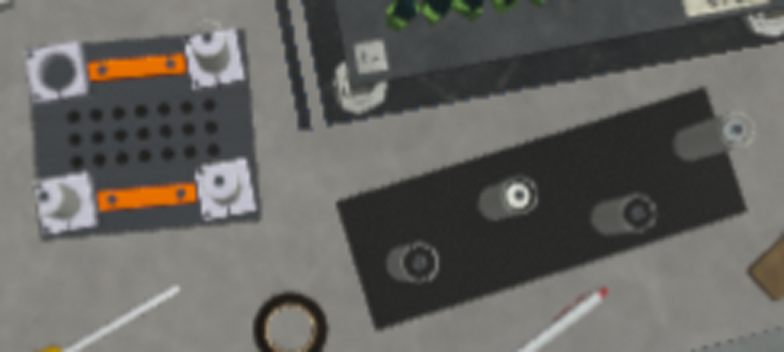

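View pics/s1.png

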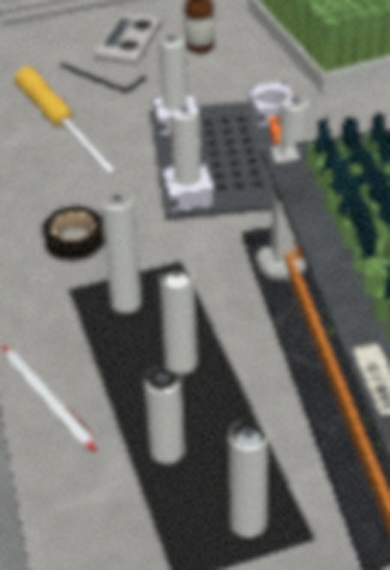

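The enlarged top crop shows post tops at crop pixels (420,262), (519,195), (638,213) and (737,129). The empty bore is at (57,72), which is the far-left clamp. The side crop shows post tops at (120,203), (178,282), (162,378) and (247,432).

```bash
cat > h.py <<'E'
import cv2,numpy as np
from station import manip
def K(c):
    f=c["image"].shape[0]/2/np.tan(np.radians(float(c["vertical_fov"]))/2)
    return np.array([[f,0,float(c["cx"])],[0,f,float(c["cy"])],[0,0,1]])
def rays(c,uv):
    p=cv2.undistortPoints(np.asarray(uv,float).reshape(-1,1,2),K(c),np.asarray(c["D"],float)).reshape(-1,2)
    d=np.c_[p[:,0],-p[:,1],-np.ones(len(p))]
    return c["T"][:3,3], d@c["T"][:3,:3].T      # d has unit depth
def cloud(c):
    h,w=c["z_map"].shape; v,u=np.mgrid[:h,:w]
    o,d=rays(c,np.c_[u.ravel(),v.ravel()])
    P=o+d*c["z_map"].reshape(-1,1); P[c["z_map"].ravel()==0]=np.nan
    return P.reshape(h,w,3)
def onplane(c,uv,z):
    o,d=rays(c,uv); return o+d*((z-o[2])/d[:,2])[:,None]
def tri(c1,u1,c2,u2):
    (o1,d1),(o2,d2)=rays(c1,u1),rays(c2,u2); out=[]
    for a,b in zip(d1,d2):
        a,b=a/np.linalg.norm(a),b/np.linalg.norm(b)
        s=np.linalg.lstsq(np.c_[a,-b],o2-o1,rcond=None)[0]
        p,q=o1+s[0]*a,o2+s[1]*b; out.append(np.r_[(p+q)/2,np.linalg.norm(p-q)])
    return np.array(out)
E
python3 - <<'E'
from h import *
C={n:dict(np.load(f"pics/{n}0.npz")) for n in("side","top")}
t,s=C["top"],C["side"]
ut=np.array([(420,262),(519,195),(638,213),(737,129)])/3.2+[155,140]-.35
us=np.array([(120,203),(178,282),(162,378),(247,432)])/3+[190,125]-.33
print("tri 1:1\n",tri(t,ut,s,us).round(1)); print("tri swap\n",tri(t,ut[[0,2,1,3]],s,us[[0,1,2,3]]).round(1))
for n in C:
    P=cloud(C[n]); m=((P[...,2]>15)&(P[...,2]<135)).astype(np.uint8)
    m[:140]=0
    k,l,st,ce=cv2.connectedComponentsWithStats(m,connectivity=4)
    for i in range(1,k):
        if 30<st[i,4]<900:
            Q=P[l==i]; zt=np.percentile(Q[:,2],95); T=Q[Q[:,2]>zt-5]; 
            print(n,ce[i].round(0),st[i,4],"ztop",zt.round(1),"topmid",((T.min(0)+T.max(0))/2).round(1),"ext",np.ptp(T,axis=0).round(0))
P=cloud(t); print("bench",np.nanmedian(P[225:240,180:240,2]),"mat",[P[v,u].round(1) for u,v in((300,215),(335,200),(345,215))],"bore",P[160:165,170:176,2].round(0).tolist())
E
```

```text
tri 1:1
 [[ 417.  -116.9  114.6    3.7]
 [ 464.5 -188.6   94.2    2.2]
 [ 453.9 -276.5   83.8    1.7]
 [ 513.3 -342.5  102.8    1.1]]
tri swap
 [[ 417.  -116.9  114.6    3.7]
 [ 459.  -253.7  156.2   19.7]
 [ 459.4 -207.3    7.5   19.8]
 [ 513.3 -342.5  102.8    1.1]]
side [250. 168.] 598 ztop 102.3 topmid [463.3  72.3 103.4] ext [ 38. 132.  11.]
side [309. 144.] 371 ztop 45.3 topmid [631.2 208.9  47.6] ext [47. 23. 14.]
side [495. 153.] 885 ztop 79.1 topmid [1201.9  100.6  100. ] ext [46. 70. 51.]
side [347. 151.] 281 ztop 48.6 topmid [757.9  75.1  86.6] ext [127. 240.  86.]
side [204. 156.] 138 ztop 25.0 topmid [318.9 178.5  23. ] ext [53. 78.  6.]
side [427. 159.] 164 ztop 24.7 topmid [957.3  47.6  75.4] ext [136. 252. 111.]
side [225. 206.] 474 ztop 114.2 topmid [ 417.3 -122.4  115.5] ext [25. 17. 12.]
side [464. 219.] 87 ztop 133.3 topmid [ 924.8 -236.5  131.3] ext [32. 43.  5.]
side [250. 231.] 307 ztop 100.4 topmid [ 465.8 -191.8   99.3] ext [23. 17.  7.]
side [245. 264.] 234 ztop 81.6 topmid [ 455.4 -287.    81.4] ext [22.  9.  9.]
side [273. 284.] 356 ztop 100.9 topmid [ 514
[... 624 characters left out ...]
00.9] ext [20. 18.  6.]
top [346. 208.] 90 ztop 83.2 topmid [ 451.2 -271.    81.6] ext [23. 12.  5.]
top [279. 222.] 52 ztop 120.2 topmid [ 414.  -108.3  120. ] ext [21.  9.  5.]
top [245. 243.] 261 ztop 19.7 topmid [362.4 -30.2  18.3] ext [53. 53.  6.]
top [156. 261.] 408 ztop 26.7 topmid [313.4 182.8  25.3] ext [53. 79.  7.]
top [  6. 260.] 32 ztop 134.5 topmid [321.2 473.9 132.2] ext [16. 25.  5.]
bench -1.3299875130911687 mat [array([ 432.8, -165.1,    2.8]), array([ 472. , -253.1,    2.5]), array([ 434.9, -278. ,    3.8])] bore [[6.0, 9.0, 6.0, 9.0, 7.0, 8.0], [6.0, 8.0, 7.0, 9.0, 6.0, 4.0], [8.0, 8.0, 7.0, 8.0, 7.0, 9.0], [7.0, 7.0, 6.0, 6.0, 6.0, 6.0], [7.0, 10.0, 7.0, 7.0, 8.0, 8.0]]
```

Run:
```python
from h import *
t=dict(np.load("pics/top0.npz")); s=dict(np.load("pics/side0.npz"))
P=cloud(t); P2=cloud(s)
for nm,Q in(("top",P),("side",P2)):
    m=(Q[...,2]>130)&(Q[...,2]<190)&(Q[...,0]>400)&(Q[...,0]<1000)&(Q[...,1]<60)&(Q[...,1]>-500)
    X=Q[m]; hull=cv2.convexHull(X[:,:2].astype(np.float32)).reshape(-1,2)
    print(nm,m.sum(),np.percentile(X[:,2],[5,50,95]).round(0)); print(cv2.boxPoints(cv2.minAreaRect(hull)).round(0).tolist())
    print(hull[hull[:,0]<760].round(0).tolist())
# sub-pixel circle of empty bore, dark mask on plane z=30
g=cv2.cvtColor(t["image"],cv2.COLOR_BGR2GRAY); G=cv2.resize(g[150:176,160:188],None,fx=10,fy=10,interpolation=cv2.INTER_CUBIC)
th=G<110; k,l,st,ce=cv2.connectedComponentsWithStats(th.astype(np.uint8)); 
for i in range(1,k):
    if st[i,4]>1500: print("dark",((ce[i]-4.5)/10+[160,150]).round(2),(st[i]/10).round(1))
# block tops z 26..34
for r in ((158,180),):
    m=(P[...,2]>22)&(P[...,2]<40)&(np.indices(P.shape[:2])[1]<182)&(np.indices(P.shape[:2])[1]>158)&(np.indices(P.shape[:2])[0]>145)&(np.indices(P.shape[:2])[0]<180)
    X=P[m]; print("blk",m.sum(),np.median(X[:,2]),cv2.minAreaRect(X[:,:2].astype(np.float32)))
```

```text
top 21015 [130. 152. 176.]
[[531.0, -67.0], [608.0, -426.0], [966.0, -349.0], [889.0, 10.0]]
[[533.0, -67.0], [533.0, -75.0], [551.0, -157.0], [568.0, -241.0], [592.0, -347.0], [608.0, -416.0], [610.0, -423.0], [617.0, -423.0], [737.0, -398.0]]
side 18962 [131. 157. 177.]
[[534.0, -69.0], [609.0, -427.0], [966.0, -352.0], [890.0, 6.0]]
[[755.0, -22.0], [535.0, -69.0], [556.0, -172.0], [591.0, -338.0], [606.0, -411.0], [610.0, -425.0], [625.0, -424.0], [630.0, -423.0]]
dark [183.91 155.95] [ 20.6   2.9   7.4   7.8 479.5]
dark [172.68 162.14] [  8.2   7.1  10.2  11.5 877.7]
dark [178.39 171.47] [   4.5   11.2   23.5   14.8 1565.8]
blk 180 28.455522572355733 ((553.13525390625, 151.89483642578125), (40.319366455078125, 40.780052185058594), 11.942190170288086)
```

```bash
cat >> h.py <<'E'
from scipy.spatial.transform import Rotation as Rn
def plan(x,y,z,psi=None):
    "from measured TCP: needed world turn first, then shift in the turned tool axes, in row units"
    o=manip.get_obs(); R=Rn.from_rotvec(o["ee_rot"]); M=R.as_matrix()
    if psi is None: psi=np.degrees(np.arctan2(M[1,1],M[0,1]))
    p=np.radians(psi); W=np.array([[-np.sin(p),np.cos(p),0],[np.cos(p),np.sin(p),0],[0,0,-1]]).T
    rv=np.degrees((R.inv()*Rn.from_matrix(W)).as_rotvec())
    d=W.T@(np.array([x,y,z])-o["ee_pos"])
    print("t",round(float(o["time"]),2),"tcp",o["ee_pos"].round(1),"turn units",(rv/6).round(2),"shift units",(d/40).round(2),"mm",d.round(1),"gap",round(float(o["finger_gap"]),1),"F",o["contact_force"].round(2))
E
python3 - <<'E'
from h import *
t=dict(np.load("pics/top0.npz")); s=dict(np.load("pics/side0.npz"))
ut=np.array([(420,262),(519,195),(638,213),(737,129)])/3.2+[155,140]-.35
us=np.array([(120,203),(178,282),(162,378),(247,432)])/3+[190,125]-.33
for i,z in enumerate((121,103,85,103)): print(i,onplane(t,ut[i:i+1],z).round(1),onplane(s,us[i:i+1],z).round(1))
plan(463,-188,214,102)
a=cv2.resize(t["image"][145:217,160:240],None,fx=5,fy=5,interpolation=cv2.INTER_CUBIC)
b=cv2.resize(s["image"][135:205,238:308],(360,360),interpolation=cv2.INTER_CUBIC)
cv2.imwrite("pics/j.png",np.hstack([a,b]))
E
```

```text
0 [[ 415.1 -116.4  121. ]] [[ 419.7 -124.3  121. ]]
1 [[ 462.8 -186.9  103. ]] [[ 466.  -197.5  103. ]]
2 [[ 452.9 -276.2   85. ]] [[ 454.8 -277.4   85. ]]
3 [[ 512.7 -342.5  103. ]] [[ 513.8 -342.6  103. ]]
t 0.1 tcp [258.  568.9 213.4] turn units [-0.01 -0.   -6.07] shift units [-1.080e+00 -1.957e+01 -1.000e-02] mm [-4.32e+01 -7.83e+02 -6.00e-01] gap 91.5 F [-0.35 -0.5  -0.22]
```

View pics/j.png

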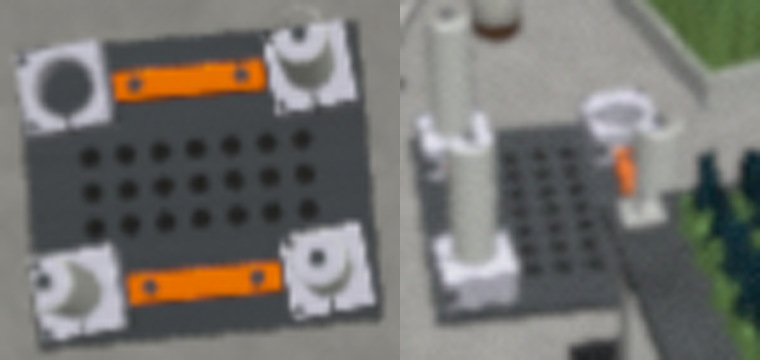

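The bore mouth centre reads about (172.4,162.0) in the top view and (280.0,156.4) in the side view. First I'll turn the tool, then move over post_B (full length, near x=464, y=-188).

```bash
python3 -m creep '{"delta_pos":[[0,0,0],[0,0,0],[0,0,0],[0,0,0],[0,0,0],[0,0,0],[0,0,0],[0,0,0]],"delta_rot":[[0,0,-0.87],[0,0,-0.87],[0,0,-0.87],[0,0,-0.87],[0,0,-0.87],[0,0,-0.87],[0,0,-0.85],[0,0,0]],"gripper":[1,1,1,1,1,1,1,1]}' && python3 -m creep '{"delta_pos":[[0,-0.5,0],[-0.05,-0.9,0],[-0.05,-0.9,0],[-0.05,-0.9,0],[-0.05,-0.9,0],[-0.05,-0.9,0],[-0.05,-0.9,0],[0,-0.6,0]],"delta_rot":[[0,0,0],[0,0,0],[0,0,0],[0,0,0],[0,0,0],[0,0,0],[0,0,0],[0,0,0]],"gripper":[1,1,1,1,1,1,1,1]}'; python3 -c "
from h import *
plan(464,-188,160,102)
t=dict(np.load('pics/top0.npz')); s=dict(np.load('pics/side0.npz'))
print(onplane(t,[[172.4,162]],30),tri(t,[[172.4,162]],s,[[280.0,156.4]]))"
```

```text
time: 0.9
ee_pos: [258.0, 569.0, 213.6]
ee_rot: [0.332, -3.124, 0.001]
contact_force: [0.7, 0.7, -0.5]
finger_gap: 91.4
finger_force: 0.0
time: 1.7
ee_pos: [324.2, 315.4, 213.9]
ee_rot: [0.323, -3.125, 0.001]
contact_force: [0.7, 0.2, -0.1]
finger_gap: 91.2
finger_force: 0.0
t 1.7 tcp [324.2 315.4 213.9] turn units [-0.   -0.   -0.03] shift units [ -0.8  -13.04   1.35] mm [ -32.1 -521.5   53.9] gap 91.2 F [ 0.72  0.21 -0.11]
[[553.42288932 149.98202401  30.        ]] [[5.53749719e+02 1.50227262e+02 2.88451078e+01 2.69065462e-01]]
```

```bash
python3 -m creep '{"delta_pos":[[-0.06,-0.8,0],[-0.06,-0.95,0],[-0.06,-0.95,0],[-0.06,-0.95,0],[-0.06,-0.95,0],[-0.06,-0.95,0],[-0.06,-0.95,0],[-0.06,-0.95,0]],"delta_rot":[[0,0,0],[0,0,0],[0,0,0],[0,0,0],[0,0,0],[0,0,0],[0,0,0],[0,0,0]],"gripper":[1,1,1,1,1,1,1,1]}' && python3 -m creep '{"delta_pos":[[-0.06,-0.95,0],[-0.06,-0.95,0],[-0.06,-0.95,0],[-0.06,-0.95,0],[-0.06,-0.95,0],[-0.05,-0.84,0],[0,0,0],[0,0,0]],"delta_rot":[[0,0,0],[0,0,0],[0,0,0],[0,0,0],[0,0,0],[0,0,0],[0,0,0],[0,0,0]],"gripper":[1,1,1,1,1,1,1,1]}'; python3 -c "
from h import *
plan(464,-188,59,102)"
```

```text
time: 2.5
ee_pos: [405.0, 28.4, 214.0]
ee_rot: [-0.324, 3.125, -0.0]
contact_force: [0.8, -0.4, -0.6]
finger_gap: 90.8
finger_force: 0.0
time: 3.3
ee_pos: [464.9, -186.2, 213.6]
ee_rot: [0.323, -3.124, -0.001]
contact_force: [0.2, 0.5, -0.6]
finger_gap: 91.2
finger_force: 0.0
t 3.3 tcp [ 464.9 -186.2  213.6] turn units [ 0.01 -0.   -0.03] shift units [ 0.03 -0.04  3.86] mm [  1.3  -1.6 154.6] gap 91.2 F [ 0.19  0.55 -0.55]
```

```bash
python3 -m creep '{"delta_pos":[[0.03,-0.04,0.5],[0,0,0.8],[0,0,0.8],[0,0,0.7],[0,0,0.5],[0,0,0.35],[0,0,0.2],[0,0,0]],"delta_rot":[[0,0,0],[0,0,0],[0,0,0],[0,0,0],[0,0,0],[0,0,0],[0,0,0],[0,0,0]],"gripper":[1,1,1,1,1,1,1,1]}' && python3 -m creep '{"delta_pos":[[0,0,0],[0,0,0],[0,0,0],[0,0,0],[0,0,0],[0,0,0],[0,0,0],[0,0,0]],"delta_rot":[[0,0,0],[0,0,0],[0,0,0],[0,0,0],[0,0,0],[0,0,0],[0,0,0],[0,0,0]],"gripper":[0.3,0,-0.15,-0.3,-0.45,-0.6,-1,-1]}' 30; python3 -c "
from h import *
plan(464,-188,59,102)"
```

```text
time: 4.1
ee_pos: [463.8, -186.7, 59.4]
ee_rot: [0.329, -3.123, -0.002]
contact_force: [-0.8, -1.2, 0.8]
finger_gap: 91.6
finger_force: 0.0
time: 4.9
ee_pos: [464.3, -187.7, 59.9]
ee_rot: [0.329, -3.124, -0.0]
contact_force: [0.8, -0.2, 0.3]
finger_gap: 30.2
finger_force: 0.0
t 4.9 tcp [ 464.3 -187.7   59.9] turn units [ 0. -0.  0.] shift units [ 0.01 -0.01  0.02] mm [ 0.4 -0.3  0.9] gap 30.2 F [ 0.83 -0.17  0.34]
```

```bash
python3 -m creep '{"delta_pos":[[0,0,0],[0,0,0],[0,0,0],[0,0,0],[0,0,0]],"delta_rot":[[0,0,0],[0,0,0],[0,0,0],[0,0,0],[0,0,0]],"gripper":[-1,-1,-1,-1,-1]}' 30 && python3 -m creep '{"delta_pos":[[0,0,-0.1],[0,0,-0.3],[0,0,-0.5],[0,0,-0.5],[0,0,-0.5],[0,0,-0.4],[0,0,-0.2],[0,0,0]],"delta_rot":[[0,0,0],[0,0,0],[0,0,0],[0,0,0],[0,0,0],[0,0,0],[0,0,0],[0,0,0]],"gripper":[-1,-1,-1,-1,-1,-1,-1,-1]}'; for i in 1 2 3 4 5 6; do python3 -m creep '{"delta_pos":[[0,0,0]],"delta_rot":[[0,0,0]],"gripper":[-1]}' | grep contact; done
python3 - <<'E'
from h import *
plan(464,-188,59,102)
for i in range(6):
    c=manip.read_camera("side"); o=manip.get_obs(); print(o["contact_force"].round(2),o["ft_torque"].round(3))
cv2.imwrite("pics/lift1.png",cv2.resize(c["image"][100:320,170:400],None,fx=2.6,fy=2.6))
E
```

```text
time: 5.4
ee_pos: [464.3, -187.6, 59.9]
ee_rot: [0.329, -3.124, -0.0]
contact_force: [0.2, 0.4, -0.6]
finger_gap: 24.9
finger_force: 30.0
time: 6.2
ee_pos: [464.9, -187.9, 161.2]
ee_rot: [-0.329, 3.122, -0.002]
contact_force: [0.2, 0.1, -1.0]
finger_gap: 24.8
finger_force: 30.0
contact_force: [-0.9, 0.2, -1.5]
contact_force: [0.6, -0.4, -1.3]
contact_force: [-0.2, -0.5, -1.4]
contact_force: [-0.2, -1.0, -1.2]
contact_force: [0.5, -0.7, -0.8]
contact_force: [0.3, 0.3, -1.2]
t 6.8 tcp [ 464.3 -187.6  159.8] turn units [ 0. -0.  0.] shift units [ 0.01 -0.01  2.52] mm [  0.3  -0.3 100.8] gap 25.0 F [ 0.35  0.33 -1.2 ]
[ 0.06  0.   -1.4 ] [0.07  0.023 0.018]
[-0.77  0.35 -0.55] [ 0.043 -0.014  0.008]
[-0.08 -0.53 -1.44] [ 0.055 -0.032  0.008]
[ 0.21 -0.12 -0.9 ] [ 0.055  0.003 -0.062]
[ 0.33 -1.21 -0.64] [ 0.062  0.009 -0.023]
[-0.09  0.36 -1.49] [0.065 0.006 0.035]
```

View pics/lift1.png

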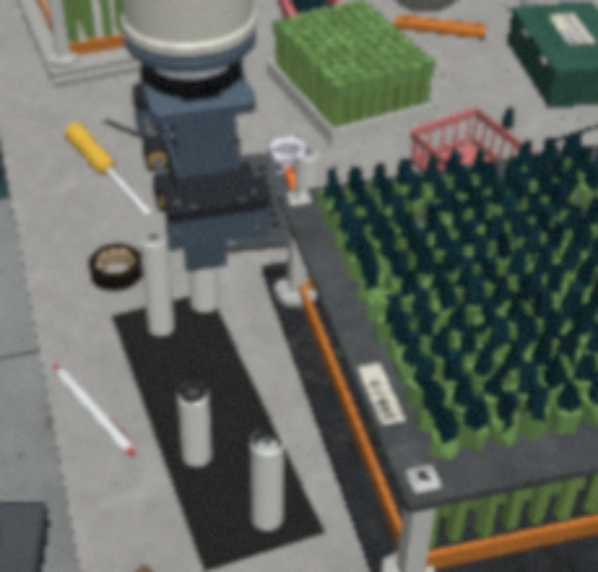

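The picture shows post_B held upright above the mat, with the other three still standing. It pulls about 1.1 N, which suggests the plain one. I'll stand it back.

```bash
python3 -m creep '{"delta_pos":[[0,0,0.3],[0,0,0.6],[0,0,0.7],[0,0,0.5],[0,0,0.25],[0,0,0.1],[0,0,0.04],[0,0,0]],"delta_rot":[[0,0,0],[0,0,0],[0,0,0],[0,0,0],[0,0,0],[0,0,0],[0,0,0],[0,0,0]],"gripper":[-1,-1,-1,-1,-1,-1,-1,-1]}' && python3 -m creep '{"delta_pos":[[0,0,0],[0,0,0],[0,0,0]],"delta_rot":[[0,0,0],[0,0,0],[0,0,0]],"gripper":[-1,-1,-1]}'
```

```text
time: 7.9
ee_pos: [464.7, -187.9, 60.9]
ee_rot: [-0.329, 3.123, -0.001]
contact_force: [-0.9, 0.4, -0.7]
finger_gap: 24.5
finger_force: 30.0
time: 8.2
ee_pos: [464.5, -187.8, 60.7]
ee_rot: [-0.329, 3.124, -0.001]
contact_force: [-0.4, 0.7, -1.0]
finger_gap: 25.1
finger_force: 30.0
```

```bash
python3 -m creep '{"delta_pos":[[0,0,0.02],[0,0,0.01],[0,0,0]],"delta_rot":[[0,0,0],[0,0,0],[0,0,0]],"gripper":[-1,-1,-1]}' ; python3 -m creep '{"delta_pos":[[0,0,0.01],[0,0,0],[0,0,0]],"delta_rot":[[0,0,0],[0,0,0],[0,0,0]],"gripper":[-1,-1,-1]}'
```

```text
time: 8.5
ee_pos: [464.6, -187.7, 59.8]
ee_rot: [-0.329, 3.124, -0.001]
contact_force: [-2.8, 1.7, 14.4]
finger_gap: 25.1
finger_force: 30.0
time: 8.8
ee_pos: [464.7, -187.8, 59.7]
ee_rot: [-0.329, 3.123, -0.001]
contact_force: [-3.3, 2.3, 23.4]
finger_gap: 24.9
finger_force: 30.0
```

```bash
python3 -m creep '{"delta_pos":[[0,0,-0.02],[0,0,0],[0,0,0],[0,0,0],[0,0,0],[0,0,0],[0,0,0],[0,0,0]],"delta_rot":[[0,0,0],[0,0,0],[0,0,0],[0,0,0],[0,0,0],[0,0,0],[0,0,0],[0,0,0]],"gripper":[-1,-1,-0.4,-0.3,0,0.3,0.7,1]}' && python3 -m creep '{"delta_pos":[[0,0,0],[0,0,0],[0,0,-0.3],[0,0,-0.6],[0,0,-0.9],[0,0,-0.9],[0,0,-0.9],[0,0,-0.3]],"delta_rot":[[0,0,0],[0,0,0],[0,0,0],[0,0,0],[0,0,0],[0,0,0],[0,0,0],[0,0,0]],"gripper":[1,1,1,1,1,1,1,1]}'; python3 -c "
from h import *
plan(513,-343,214,102)"
```

```text
time: 9.6
ee_pos: [464.3, -187.7, 59.5]
ee_rot: [0.329, -3.124, -0.0]
contact_force: [0.3, 0.5, -0.4]
finger_gap: 61.3
finger_force: 0.0
time: 10.4
ee_pos: [465.4, -188.2, 219.9]
ee_rot: [-0.329, 3.12, -0.005]
contact_force: [0.1, -0.6, -0.6]
finger_gap: 91.5
finger_force: 0.0
t 10.4 tcp [ 465.4 -188.2  219.9] turn units [-0.03  0.04  0.  ] shift units [-0.36 -4.03  0.15] mm [ -14.3 -161.3    5.9] gap 91.5 F [ 0.11 -0.61 -0.62]
```

```bash
python3 -m creep '{"delta_pos":[[-0.07,-0.5,0],[-0.07,-0.9,0],[-0.07,-0.9,0],[-0.07,-0.9,0],[-0.07,-0.8,0],[0,0,0],[0,0,0]],"delta_rot":[[0,0,0],[0,0,0],[0,0,0],[0,0,0],[0,0,0],[0,0,0],[0,0,0]],"gripper":[1,1,1,1,1,1,1]}'
python3 - <<'E'
from h import *
c=manip.read_camera("side"); plan(513,-343,59,102)
P=cloud(c)
m=((P[...,2]>15)&(P[...,2]<135)).astype(np.uint8); m[:190]=0
k,l,st,ce=cv2.connectedComponentsWithStats(m,connectivity=4)
for i in range(1,k):
    if 150<st[i,4]<900:
        Q=P[l==i]; print(ce[i].round(0),st[i,4],Q[:,2].max().round(0),((Q.min(0)+Q.max(0))/2).round(0))
E
```

```text
time: 11.1
ee_pos: [511.1, -341.4, 215.9]
ee_rot: [0.328, -3.124, -0.0]
contact_force: [0.5, 1.0, 0.1]
finger_gap: 91.0
finger_force: 0.0
t 11.15 tcp [ 511.  -340.7  216. ] turn units [ 0. -0.  0.] shift units [-0.04 -0.07  3.92] mm [ -1.5  -2.6 157. ] gap 91.0 F [-0.1   0.68 -0.05]
[225. 206.] 476 121.0 [384. -69.  68.]
[250. 231.] 304 104.0 [ 465. -194.   59.]
[245. 264.] 236 85.0 [ 455. -283.   50.]
[273. 284.] 354 104.0 [ 515. -348.   60.]
```

Post_B stands again at full height (top 104 mm), in its place. Next I'll take the other full-length post.

```bash
python3 -m creep '{"delta_pos":[[-0.05,-0.06,0.5],[0,0,0.8],[0,0,0.8],[0,0,0.7],[0,0,0.55],[0,0,0.35],[0,0,0.2],[0,0,0]],"delta_rot":[[0,0,0],[0,0,0],[0,0,0],[0,0,0],[0,0,0],[0,0,0],[0,0,0],[0,0,0]],"gripper":[1,1,1,1,1,1,1,1]}' && python3 -m creep '{"delta_pos":[[0,0,0],[0,0,0],[0,0,0],[0,0,0],[0,0,0],[0,0,0],[0,0,0],[0,0,0]],"delta_rot":[[0,0,0],[0,0,0],[0,0,0],[0,0,0],[0,0,0],[0,0,0],[0,0,0],[0,0,0]],"gripper":[0.3,0,-0.15,-0.3,-0.45,-0.6,-1,-1]}' 30;  python3 -m creep '{"delta_pos":[[0,0,0],[0,0,0],[0,0,0],[0,0,0],[0,0,0]],"delta_rot":[[0,0,0],[0,0,0],[0,0,0],[0,0,0],[0,0,0]],"gripper":[-1,-1,-1,-1,-1]}' 40
```

```text
time: 11.95
ee_pos: [513.7, -342.6, 59.3]
ee_rot: [0.33, -3.124, -0.001]
contact_force: [0.2, -0.2, 0.1]
finger_gap: 91.1
finger_force: 0.0
time: 12.75
ee_pos: [513.8, -343.2, 59.5]
ee_rot: [-0.329, 3.124, -0.0]
contact_force: [0.1, 0.4, 0.2]
finger_gap: 30.3
finger_force: 0.0
time: 13.25
ee_pos: [513.8, -343.1, 59.5]
ee_rot: [0.329, -3.124, -0.0]
contact_force: [0.7, 1.4, 0.7]
finger_gap: 24.6
finger_force: 40.0
```

```bash
python3 -m creep '{"delta_pos":[[0,0,-0.1],[0,0,-0.3],[0,0,-0.5],[0,0,-0.5],[0,0,-0.5],[0,0,-0.4],[0,0,-0.2],[0,0,0]],"delta_rot":[[0,0,0],[0,0,0],[0,0,0],[0,0,0],[0,0,0],[0,0,0],[0,0,0],[0,0,0]],"gripper":[-1,-1,-1,-1,-1,-1,-1,-1]}'; for i in 1 2 3 4 5 6; do python3 -m creep '{"delta_pos":[[0,0,0]],"delta_rot":[[0,0,0]],"gripper":[-1]}' | grep contact; done
python3 - <<'E'
from h import *
for i in range(6):
    c=manip.read_camera("side"); o=manip.get_obs(); print(o["contact_force"].round(2),o["ft_torque"].round(3))
plan(513,-343,260,102)
np.savez("pics/side2.npz",**c)
cv2.imwrite("pics/lift2.png",cv2.resize(c["image"][150:330,170:370],None,fx=3,fy=3))
E
```

```text
time: 14.05
ee_pos: [514.3, -343.6, 161.0]
ee_rot: [-0.329, 3.123, -0.003]
contact_force: [0.1, -0.3, -4.2]
finger_gap: 24.7
finger_force: 40.0
contact_force: [-0.0, -0.4, -3.9]
contact_force: [0.9, -0.3, -4.5]
contact_force: [0.5, 0.4, -2.6]
contact_force: [-1.1, 0.6, -3.4]
contact_force: [1.0, -0.6, -3.5]
contact_force: [0.6, 0.2, -2.7]
[ 0.5   0.04 -2.69] [ 0.033 -0.038  0.095]
[-0.18 -0.01 -3.32] [-0.036 -0.015 -0.037]
[-0.36 -0.18 -3.23] [ 0.086 -0.036 -0.031]
[ 0.14  0.18 -2.65] [0.047 0.086 0.005]
[ 0.07 -0.49 -2.82] [ 0.051 -0.007  0.021]
[ 0.24 -0.18 -2.38] [ 0.083 -0.008 -0.011]
t 14.95 tcp [ 513.8 -343.2  159.5] turn units [-0.  0.  0.] shift units [ 0.02  0.01 -2.51] mm [   0.8    0.3 -100.5] gap 24.8 F [ 0.24 -0.18 -2.38]
```

View pics/lift2.png

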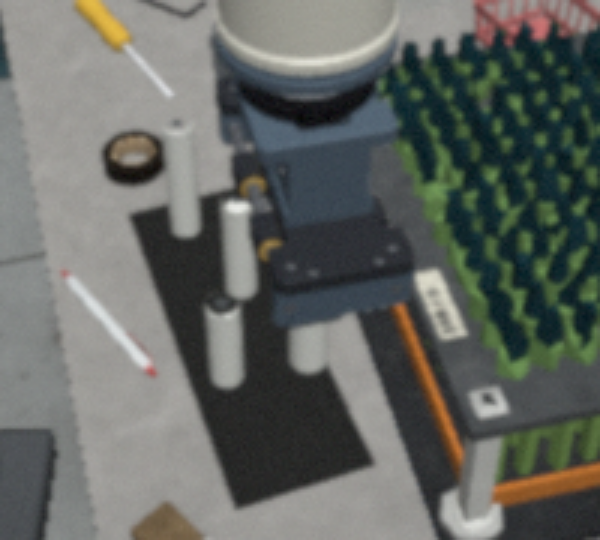

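Post_D pulls about 3.1 N against 1.15 N, so it is the heavier one. It is held upright and the others are standing. I'll measure where it sits in the grip, then raise it.

```bash
python3 - <<'E'
from h import *
s=dict(np.load("pics/side2.npz")); g=cv2.cvtColor(s["image"],cv2.COLOR_BGR2GRAY).astype(float)
for v in range(258,275,2): print(v,g[v,260:286].astype(int).tolist())
def xat(u,v,y):
    o,d=rays(s,[[u,v]]); k=(y-o[1])/d[0,1]; return (o+d[0]*k).round(1)
for v in (260,264,268):
    r=g[v,262:284]; 
    w=np.clip((r-r.min())/(np.percentile(r,80)-r.min()),0,1); i=np.where(w>.5)[0]
    def ed(a,b): return a+(0.5-w[a])/(w[b]-w[a])*(b-a)
    L,Rr=ed(i[0]-1,i[0]),ed(i[-1],i[-1]+1); u=262+(L+Rr)/2
    print(v,u,Rr-L,xat(u,v,-343.2))
E
python3 -m creep '{"delta_pos":[[0,0,-0.2],[0,0,-0.5],[0,0,-0.6],[0,0,-0.6],[0,0,-0.4],[0,0,-0.2],[0,0,0]],"delta_rot":[[0,0,0],[0,0,0],[0,0,0],[0,0,0],[0,0,0],[0,0,0],[0,0,0]],"gripper":[-1,-1,-1,-1,-1,-1,-1]}'; python3 -c "
from h import *
plan(553.5,150,260,102)"
```

```text
258 [42, 45, 56, 59, 58, 56, 65, 76, 83, 90, 97, 108, 112, 122, 132, 142, 149, 144, 144, 142, 147, 155, 156, 160, 159, 160]
260 [39, 40, 41, 39, 41, 55, 91, 118, 134, 144, 156, 158, 165, 167, 165, 164, 163, 158, 152, 149, 153, 153, 159, 161, 160, 160]
262 [38, 39, 38, 39, 44, 59, 93, 122, 143, 151, 157, 161, 166, 166, 170, 167, 162, 157, 150, 150, 154, 156, 159, 161, 160, 164]
264 [39, 40, 41, 39, 41, 62, 93, 122, 141, 150, 159, 161, 164, 166, 167, 163, 162, 158, 152, 149, 153, 157, 157, 158, 158, 160]
266 [35, 35, 35, 40, 38, 59, 94, 127, 143, 151, 159, 162, 165, 165, 164, 167, 165, 157, 153, 151, 155, 156, 155, 155, 157, 160]
268 [38, 38, 41, 42, 45, 56, 94, 128, 138, 153, 156, 161, 166, 166, 167, 165, 163, 156, 152, 149, 157, 158, 156, 157, 156, 156]
270 [41, 38, 43, 41, 40, 56, 87, 118, 138, 153, 158, 161, 163, 166, 166, 164, 163, 154, 146, 142, 155, 154, 155, 155, 153, 155]
272 [42, 40, 37, 41, 43, 40, 55, 82, 116, 140, 156, 159, 164, 164, 166, 160, 146, 123, 101, 107, 139, 155, 150, 152, 154, 154]
274 [37, 39, 43, 41, 38, 41, 40, 41, 51, 73, 90, 100, 112, 108, 100, 85, 69, 50, 45, 62, 103, 142, 155, 153, 154, 153]
time: 15.65
ee_pos: [514.2, -343.4, 260.7]
ee_rot: [-0.329, 3.123, -0.002]
contact_force: [-0.8, -0.8, -4.8]
finger_gap: 24.6
finger_force: 40.0
t 15.65 tcp [ 514.2 -343.4  260.7] turn units [-0.01  0.01  0.  ] shift units [-3.53 11.86  0.02] mm [-141.1  474.5    0.7] gap 24.6 F [-0.8  -0.83 -4.77]Traceback (most recent call last):
  File "<stdin>", line 10, in <module>
  File "<stdin>", line 9, in ed
IndexError: index 22 is out of bounds for axis 0 with size 22
```

```bash
python3 -m creep '{"delta_pos":[[0,0.3,0],[0,0.7,0],[0,0.95,0],[0,0.95,0],[0,0.95,0],[0,0.95,0],[0,0.95,0],[0,0.95,0]],"delta_rot":[[0,0,0],[0,0,0],[0,0,0],[0,0,0],[0,0,0],[0,0,0],[0,0,0],[0,0,0]],"gripper":[-1,-1,-1,-1,-1,-1,-1,-1]}' && python3 -m creep '{"delta_pos":[[-0.2,0.95,0],[-0.5,0.95,0],[-0.6,0.95,0],[-0.7,0.95,0],[-0.7,0.8,0],[-0.6,0.4,0],[-0.2,0.15,0],[0,0,0]],"delta_rot":[[0,0,0],[0,0,0],[0,0,0],[0,0,0],[0,0,0],[0,0,0],[0,0,0],[0,0,0]],"gripper":[-1,-1,-1,-1,-1,-1,-1,-1]}'; python3 -c "
from h import *
plan(553.5,150,110,102)
s=dict(np.load('pics/side2.npz'))
o,d=rays(s,[[272.5,266],[272.0,266],[273,266]]); print((o+d*((-343.2-o[1])/d[:,1])[:,None]).round(1))
P=cloud(s);Q=P[258:272,267:279]; print(np.nanmedian(Q[...,0]))
"
```

```text
time: 16.45
ee_pos: [456.4, -78.9, 258.6]
ee_rot: [0.329, -3.123, -0.001]
contact_force: [0.6, 0.8, -3.1]
finger_gap: 24.7
finger_force: 40.0
time: 17.25
ee_pos: [551.5, 150.6, 258.4]
ee_rot: [0.331, -3.122, -0.0]
contact_force: [0.1, 1.0, -3.5]
finger_gap: 24.8
finger_force: 40.0
t 17.25 tcp [551.5 150.6 258.4] turn units [ 0.   -0.02  0.02] shift units [-0.05 -0.02  3.71] mm [ -1.8  -0.9 148.4] gap 24.8 F [ 0.06  1.   -3.48]
[[ 514.8 -343.2  111.9]
 [ 513.8 -343.2  112. ]
 [ 515.8 -343.2  111.9]]
513.4991819635217
```

```bash
python3 -m creep '{"delta_pos":[[-0.04,-0.02,0.3],[0,0,0.7],[0,0,0.8],[0,0,0.8],[0,0,0.7],[0,0,0.4],[0,0,0.15],[0,0,0]],"delta_rot":[[0,0,0],[0,0,0],[0,0,0],[0,0,0],[0,0,0],[0,0,0],[0,0,0],[0,0,0]],"gripper":[-1,-1,-1,-1,-1,-1,-1,-1]}'
python3 - <<'E'
from h import *
s=manip.read_camera("side"); t=manip.read_camera("top"); plan(553.5,150,86,102)
np.savez("pics/side3.npz",**s); np.savez("pics/top3.npz",**t)
a=cv2.resize(s["image"][115:195,240:320],(480,480),interpolation=cv2.INTER_CUBIC)
cv2.imwrite("pics/ins.png",a)
E
```

```text
time: 18.05
ee_pos: [552.8, 148.3, 104.8]
ee_rot: [0.327, -3.123, 0.0]
contact_force: [-0.6, 0.2, -3.0]
finger_gap: 24.7
finger_force: 40.0
t 18.15 tcp [553.9 148.8 106.2] turn units [-0.    0.01 -0.  ] shift units [0.   0.03 0.51] mm [ 0.1  1.3 20.2] gap 24.7 F [ 0.44 -0.17 -3.  ]
```

View pics/ins.png

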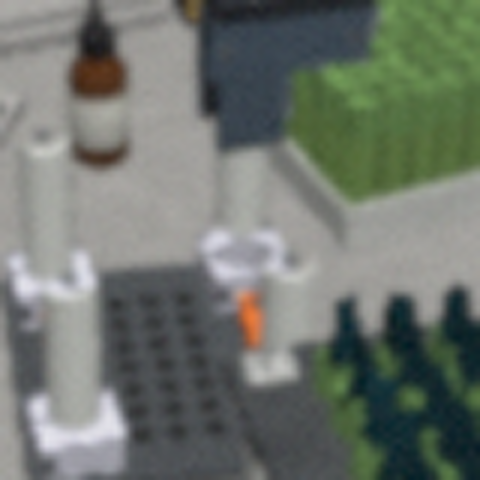

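The picture shows the post about 18 mm above the mouth: its axis is at crop column 242, and the bore centre is at 241–243. It is aligned within about 1 mm in x. I'll lower it slowly and watch the force.

```bash
python3 -c "
from h import *
s=dict(np.load('pics/side3.npz'))
o,d=rays(s,[[280.1,147]]); print((o+d*((149-o[1])/d[:,1])[:,None]).round(1))"
python3 -m creep '{"delta_pos":[[0,0.03,0.1],[0,0,0.15],[0,0,0.1],[0,0,0.05],[0,0,0],[0,0,0]],"delta_rot":[[0,0,0],[0,0,0],[0,0,0],[0,0,0],[0,0,0],[0,0,0]],"gripper":[-1,-1,-1,-1,-1,-1]}'
python3 -m creep '{"delta_pos":[[0,0,0.03],[0,0,0.03],[0,0,0.03],[0,0,0.02],[0,0,0]],"delta_rot":[[0,0,0],[0,0,0],[0,0,0],[0,0,0],[0,0,0]],"gripper":[-1,-1,-1,-1,-1]}'
```

```text
[[553.7 149.   64.1]]
time: 18.75
ee_pos: [553.6, 150.4, 89.6]
ee_rot: [-0.329, 3.124, 0.0]
contact_force: [0.4, 0.0, -2.0]
finger_gap: 24.6
finger_force: 40.0
time: 19.25
ee_pos: [553.5, 150.3, 85.0]
ee_rot: [0.329, -3.124, -0.0]
contact_force: [0.4, -0.1, -2.6]
finger_gap: 25.1
finger_force: 40.0
```

```bash
python3 -m creep '{"delta_pos":[[0,0,0.03],[0,0,0.03],[0,0,0]],"delta_rot":[[0,0,0],[0,0,0],[0,0,0]],"gripper":[-1,-1,-1]}'; python3 -m creep '{"delta_pos":[[0,0,0.03],[0,0,0.03],[0,0,0]],"delta_rot":[[0,0,0],[0,0,0],[0,0,0]],"gripper":[-1,-1,-1]}'
```

```text
time: 19.55
ee_pos: [553.4, 150.3, 82.6]
ee_rot: [0.329, -3.124, -0.0]
contact_force: [-0.0, -0.0, -2.8]
finger_gap: 24.4
finger_force: 40.0
time: 19.85
ee_pos: [553.4, 150.3, 80.2]
ee_rot: [0.329, -3.124, -0.0]
contact_force: [0.6, 0.3, -4.1]
finger_gap: 24.8
finger_force: 40.0
```

```bash
python3 -m creep '{"delta_pos":[[0,0,0.04],[0,0,0.05],[0,0,0.05],[0,0,0.03],[0,0,0]],"delta_rot":[[0,0,0],[0,0,0],[0,0,0],[0,0,0],[0,0,0]],"gripper":[-1,-1,-1,-1,-1]}'; python3 -m creep '{"delta_pos":[[0,0,0.05],[0,0,0.05],[0,0,0.03],[0,0,0.02],[0,0,0]],"delta_rot":[[0,0,0],[0,0,0],[0,0,0],[0,0,0],[0,0,0]],"gripper":[-1,-1,-1,-1,-1]}'
```

```text
time: 20.35
ee_pos: [553.4, 150.3, 73.3]
ee_rot: [0.329, -3.124, -0.0]
contact_force: [0.2, 0.6, -3.8]
finger_gap: 24.9
finger_force: 40.0
time: 20.85
ee_pos: [553.4, 150.3, 67.4]
ee_rot: [0.329, -3.124, 0.0]
contact_force: [0.4, -0.2, -3.0]
finger_gap: 25.1
finger_force: 40.0
```

```bash
python3 -m creep '{"delta_pos":[[0,0,0.02],[0,0,0.02],[0,0,0.02],[0,0,0]],"delta_rot":[[0,0,0],[0,0,0],[0,0,0],[0,0,0]],"gripper":[-1,-1,-1,-1]}'; python3 -m creep '{"delta_pos":[[0,0,0.01],[0,0,0],[0,0,0]],"delta_rot":[[0,0,0],[0,0,0],[0,0,0]],"gripper":[-1,-1,-1]}'
```

```text
time: 21.25
ee_pos: [553.4, 150.3, 65.0]
ee_rot: [0.329, -3.124, 0.0]
contact_force: [-0.6, -0.1, -3.9]
finger_gap: 24.7
finger_force: 40.0
time: 21.55
ee_pos: [553.5, 150.3, 64.7]
ee_rot: [0.329, -3.124, 0.0]
contact_force: [0.5, -0.3, -2.2]
finger_gap: 24.9
finger_force: 40.0
```

```bash
for i in 1 2; do python3 -m creep '{"delta_pos":[[0,0,0.01],[0,0,0],[0,0,0]],"delta_rot":[[0,0,0],[0,0,0],[0,0,0]],"gripper":[-1,-1,-1]}' | grep -E "pos|contact"; done
```

```text
ee_pos: [553.6, 150.3, 64.5]
contact_force: [-1.1, 0.4, 1.9]
ee_pos: [553.7, 150.4, 64.4]
contact_force: [-2.3, -1.0, 8.5]
```

The floor is felt at TCP z = 64.4, against 64.5 predicted for fully home. One last look.

```bash
python3 -m creep '{"delta_pos":[[0,0,0],[0,0,0],[0,0,0],[0,0,0],[0,0,0]],"delta_rot":[[0,0,0],[0,0,0],[0,0,0],[0,0,0],[0,0,0]],"gripper":[-1,-1,-1,-1,-1]}'
python3 - <<'E'
from h import *
s=manip.read_camera("side")
cv2.imwrite("pics/end.png",cv2.resize(s["image"][100:310,180:330],None,fx=2.8,fy=2.8,interpolation=cv2.INTER_CUBIC))
E
```

```text
time: 22.65
ee_pos: [553.7, 150.4, 64.4]
ee_rot: [-0.329, 3.124, 0.0]
contact_force: [-2.4, -0.6, 8.5]
finger_gap: 24.6
finger_force: 40.0
```

View pics/end.png

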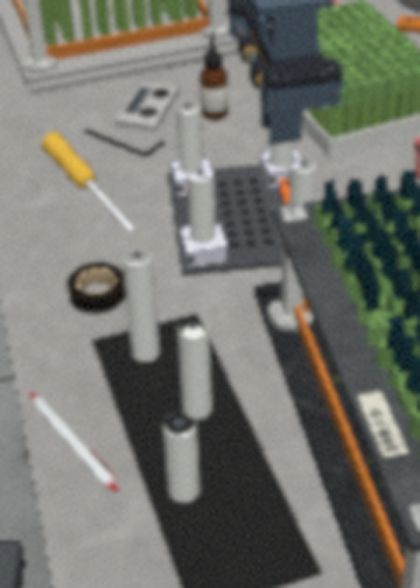

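The picture shows the post seated in the clamp under the gripper at (283,150). The long, light and short posts stand on the mat at (142,305), (195,372) and (182,460), and the bottle is upright at (213,85).

```bash
python3 -c "
from station import manip
print(manip.job_done())"
```

```text
the job is handed in; nothing more can be done
None
```

The heavier post (about 3 N on lifting, against 1.15 N for the lighter) is fully home in the empty clamp block, upright and still gripped; the lighter, too-long and too-short posts stand on the mat, the oil bottle is upright, and the job is handed in at about 23 s.

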